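# Open the sprung cover of a test fixture

### The job

Press the orange release tab at the front of the small test fixture so that its blue lid springs up, let the tab go, then push the lid the whole way over until it rests against its open stop, and move clear. Use the fingers only to press and push: pick nothing up, do not disturb the white part lying in the fixture, and leave the other things on the bench where they are.

Things in the scene. Friction and masses are not known exactly. Their poses are not given: they have to be found in the camera images.
- fixture: Fixture bolted to the bench. Aluminium base 190 x 150 x 12 mm, black open body 100 (x) x 110 (y) mm, rim 60 mm above the bench; blue lid on top (69 mm high when shut). White part on its nest floor, 30 mm up. Origin: on the bench, centre of the black body. x axis from the front (orange tab) to the rear (hinge), y along the hinge, z up; yaw within 30 degrees of facing the robot.
- tab_top (a point): Centre of the top face of the orange release tab: 76 mm ahead of the fixture's origin (its -x side), 58 mm above the bench at rest. Press straight down here. The tab is 36 mm along y, 32 mm along x (free edge 90 mm ahead of the origin); the catch nose behind it rises to 71 mm.
- tab (a joint): Angle of the release tab, a sprung rocker: 0 at rest, 0.3 rad fully pressed (tab_top then about 8 mm lower and 2 mm further forward). It lets the lid go at about 0.2 rad (about 4 N at tab_top; fully down about 5.5 N) and springs back when released.
- lid_hinge (a point): Middle of the lid's hinge axis: 45 mm behind the fixture's origin (towards its +x), 60 mm above the bench. The axis runs along the fixture's y.
- lid_edge (a point): Middle of the lid's free edge, 90 mm from the hinge, at mid thickness. The lid is 8 mm thick and 110 mm wide along y; its underside lies on the hinge axis. Shut, this edge is 45 mm ahead of the fixture's origin.
- lid (a joint): Angle of the blue lid: 0 shut and latched, growing as it swings up and over to the rear; hard stop at 1.9 rad (19 degrees past upright). Let go, two thin spring arms (under it at y = +-43 mm, 40 mm long) lift it within a second to about 0.95 rad and hold it there. Beyond that it needs a push of under 2 N at the edge; past 1.3 rad the stiff hinge keeps it where it is left.
- part: White moulded housing 50 x 56 x 20 mm lying loose in the fixture's nest under the lid; its top is 50 mm above the bench. Origin: centre of its underside. To be left alone.
- spare: Another white moulded housing, 50 x 56 x 20 mm, loose on the bench beside the fixture. Origin: centre of its underside. To be left alone.
- driver: Screwdriver, about 180 mm long, lying loose on the bench beside the fixture, along its own x axis. To be left alone.
- jar: Small amber jar with black cap, 48 mm across, 60 mm tall, standing loose on the bench beside the fixture. Origin: centre of its underside. To be left alone.
Not all that is in view belongs to the job. Several things look just like the fixture: the one meant starts farthest to the robot's left.

How it is judged:
On the way, in this order (a step that is already met when the one before it is completed fails the run):
1. the release tab is pressed with the lid still down (value of joint tab above 0.12 rad and value of joint lid below 0.7 rad).
2. the lid has sprung up ajar and the tab is let go (value of joint lid between 0.75 and 1.2 rad and value of joint tab below 0.06 rad), for 0.1 s.
At the end, for the whole second after the job is handed in: The lid is at its open stop (angle above 1.78 of 1.9 rad) and at rest, the tab has sprung back, the white part is within 12 mm of its start and every other loose thing within 30 mm (value of joint lid above 1.78 rad and velocity of joint lid between -0.1 and 0.1 rad/s and value of joint tab below 0.06 rad and distance of each of spare, driver, jar from where it was at the start of the episode below 0.03 m and distance of part from where it was at the start of the episode below 0.012 m); the robot touches nothing.
It fails at once if the white part in the fixture is lifted or shifted (distance of part from where it was at the start of the episode above 0.012 m or z of part in the frame of fixture above 0.038 m).
It fails at once if something on the bench is lifted (height (world z) of any of spare, driver, jar above 0.025 m).
It fails at once if something on the bench is pushed away (distance of any of spare, driver, jar from where it was at the start of the episode above 0.03 m).
It also fails if it takes over 48 s, if anything falls off the work surface, if the arm or the gripper's body presses on something with over 40 N, if the wrist force passes 120 N, or if a joint passes its speed limit or range.

### The arm

A 6-joint arm with a two-finger parallel gripper is mounted at the origin on the work surface. World frame = base frame: x ahead of the robot, y to its left, z up, the work surface at z = 0. Lengths are in m, angles in rad, forces in N, time in s.
With the tool pointing down it reaches from about 0.3 to 0.85 m from the base axis. Payload 5.4 kg.
Tool frame: the origin (TCP) lies on the centre line of the jaws, within the pads' length; the fingertips stand 19 mm ahead of it and the grasp point (between the pads) is the TCP; x points along the fingers, z is the direction in which the jaws open and shut, and the axes are right-handed (so a half turn about x gives the same grasp; the last joint's range is limited). The gripper opens to 85 mm and grips with 20 to 120 N. Pads are 22 mm wide; open, the fingers measure 114 mm over their backs; the gripper's body (76 mm by 85 mm) begins 54 mm behind the grasp point. The pads swing forward as they close: fully open they stand 13 mm farther back than shut.
Start: joints at [1.047, 0.158, 1.597, -0, 1.386, -0.21], TCP at [0.177, 0.547, 0.25] pointing down, gripper open.
Joint ranges: [-2.91, 2.91], [-0.94, 2.29], [0.18, 2.7], [-1.29, 4.43], [0.17, 2.64], [-3, 3]. Speed limits (rad/s): [2.57, 2.57, 3.14, 3.14, 3.14, 3.14].

### API

Orientations are given as a unit quaternion [x, y, z, w].
In Python, from workcell import manip, optics, trace, spot_point gives the robot as it stands. The module is installed in compiled form; this text tells all that it offers.
- The arm moves only by the tool servo_tool, never from a script. Its argument "series" is a list of rows, each an object of numbers: "grip": the opening in per cent of the stroke, from 0 (shut) to 100 (fully open); "tx", "ty", "tz": the shift along the tool's x, y, z in units of 30 mm (1.0 is 30 mm); "rx", "ry", "rz": the turn, a rotation vector about the tool's x, y, z in units of 5 degrees (1.0 is 5 degrees). In form: [{"grip": .., "tx": .., "ty": .., "tz": .., "rx": .., "ry": .., "rz": ..}, ...]. A call has 1 to 12 rows; each row is the pose to reach, as a shift and turn from the pose commanded when the call began, along the tool's axes at that moment; what a row does not reach only later rows make up. A row lasts 1/8 s, in which the tool goes at most 62.5 mm and 10.7 degrees, less where a joint would pass 70% of its speed; a pose out of reach is approached as far as the arm can. A call with a gripper value outside its range is refused whole. The fingers move at their own pace and stop on an object; "squeeze" is the grip in N (left out, the last holds). Time passes only in rows, so rows that repeat a pose let the fingers close. It gives the time, the measured TCP pose, the force and the opening at its end, in the units of the state.
- manip.sense(): the state, without advancing time (a new reading comes with each control period).
- optics.get_image(name): name is "scene" or "side" or "wrist"; returns a dict with "img" (400x640x3 uint8, red, green, blue), "fx", "fy", "cx", "cy" (pixels), "k1" (the pictures are not rectified: a ray, as slopes to the right and down, at radius r is drawn at 1 + k1 r^2 times it, then the intrinsics apply), "T" (4x4, takes a point from camera to world coordinates); the wrist camera has in their place "mount" (4x4, takes a point from camera to tool coordinates, whose origin is the TCP and whose axes are the tool frame's). Camera axes: x right, y up, looking along -z (the intrinsics and any distortion apply to the point x, -y, -z); pixel columns grow to the right and rows downward; lengths in m; the calibration is good to about 2 mm. A picture is of the moment at which its call begins: read the wrist's pose just before it. There is no depth.
- manip.finish_job(): hands the job in, once; it reports no verdict.
Trained networks look in the newest picture that a camera, given by its name, has taken for a name from the list of things; names that differ only in an ending like _2 or _b are one class to them, and where a whole thing is asked for, a point or a joint stands for the part that bears it (a point fixed in the world has none). Each returns a list of dicts, best first, with "score" (0 to 1); they miss things now and then, are a little off and sometimes report something else, mostly with a low value. They report only what shows in the picture. A call takes as long as a camera call. They do not tell look-alikes from the thing itself.
- trace(name, camera): "region" (400x640 bool, what is visible of it) and "rect" ([left, top, right, bottom] in pixels, round what is visible of it).
- spot_point(name, camera): "xy" ([column, row] in pixels: a listed point, or the origin of a listed thing).
The state is a dict: "t": time; "joint_pos": joint angles; "joint_velocities": joint speeds; "joint_efforts": joint torques, N m; "tool_pos": TCP position; "tcp_rot": TCP orientation; "ft_force": force on the tool from outside, world axes, zero at the start; "wrist_torque": the same for the moment, N m; "width": opening from 0.0 (shut) to 1.0 (fully open).
Only numpy, scipy, OpenCV 4.12 (cv2) and the standard library are available. Lean on these libraries where they do the work, as an engineer would, in place of code of your own. Each camera call takes 0.05 s, during which the arm holds its last target.

## Working session

There is one attempt and no reset: what is moved stays moved. The work goes in short steps, Python scripts to look and compute and a tool call to move; the robot and the scene stay as the last step left them, time stands still between calls to the robot, and variables do not carry over. Pictures are saved under pics/ and viewed, and the job is handed in when it is done.

Besides the shell and the picture viewer there is one more tool, called after "Emit:" as name(argument=value, ...) on one line, values as JSON. servo_tool: Moves the arm, as the interface text tells. Its arguments: {"type":"object","properties":{"series":{"type":"array"},"squeeze":{"type":"number"}},"required":["series"]}

```bash
mkdir -p pics; cat > h.py <<'E'
import numpy as np, cv2
from workcell import manip, optics, trace, spot_point
from scipy.spatial.transform import Rotation as R
def cam(n):
    s=manip.sense(); d=optics.get_image(n)
    if 'T' not in d:
        T=np.eye(4);T[:3,:3]=R.from_quat(s['tcp_rot']).as_matrix();T[:3,3]=s['tool_pos'];d['T']=T@d['mount']
    return d
def K(d): return np.array([[d['fx'],0,d['cx']],[0,d['fy'],d['cy']],[0,0,1.]])
def D(d): return np.array([d['k1'],0,0,0,0.])
def ray(d,uv):
    p=cv2.undistortPoints(np.array([[uv]],float),K(d),D(d))[0,0]
    T=d['T'];return T[:3,3],T[:3,:3]@np.array([p[0],-p[1],-1])
def atz(d,uv,z):
    o,v=ray(d,uv);return o+v*(z-o[2])/v[2]
def proj(d,P):
    T=np.linalg.inv(d['T']);p=np.atleast_2d(P)@T[:3,:3].T+T[:3,3]
    return cv2.projectPoints(p*[1,-1,-1],np.zeros(3),np.zeros(3),K(d),D(d))[0][:,0]
def save(d,n): cv2.imwrite('pics/'+n+'.png',d['img'][:,:,::-1])
E
python3 - <<'E'
from h import *
print(manip.sense())
for n in ['scene','side','wrist']:
    d=cam(n);save(d,n+'0');print(n,d['T'][:3,3].round(3))
    for t,z in [('fixture',0),('tab_top',.058),('lid_hinge',.06),('lid_edge',.064),('part',.03),('spare',0),('driver',0.01),('jar',0)]:
        for r in spot_point(t,n): print(t,np.round(r['xy'],1),round(r['score'],2),atz(d,r['xy'],z).round(3))
E
```

```text
{'t': 0.0, 'joint_pos': array([ 1.04689512e+00,  1.59074785e-01,  1.59822099e+00,  7.27726928e-06,
        1.38622852e+00, -2.10149328e-01]), 'joint_velocities': array([ 0.00137213,  0.00092961,  0.00041544,  0.00070356, -0.00088071,
        0.00139071]), 'joint_efforts': array([-6.85511986e-04, -3.96016574e+01, -3.31421399e+01, -4.47754146e-04,
        8.66146671e-03, -1.19993240e-05]), 'tool_pos': array([0.17721647, 0.54641222, 0.24930805]), 'tcp_rot': array([-0.41601803,  0.57260181,  0.41546773,  0.57135168]), 'ft_force': array([-0.53869579,  0.16208606,  0.27133504]), 'wrist_torque': array([-0.00974211, -0.00521269, -0.05224698]), 'width': 1.0009291375938842}
scene [ 1.041 -0.636  0.977]
fixture [144.1 246.2] 0.91 [ 0.18 -0.31  0.  ]
fixture [357.2 223.9] 0.58 [ 0.543  0.095 -0.   ]
fixture [225.5 308.8] 0.57 [ 0.472 -0.3    0.   ]
tab_top [343.1 191.4] 0.73 [0.476 0.118 0.058]
tab_top [210.  265.6] 0.59 [ 0.394 -0.266  0.058]
tab_top [124.4 218.4] 0.5 [ 0.118 -0.307  0.058]
lid_hinge [370.8 219.1] 0.71 [0.59  0.084 0.06 ]
lid_hinge [228.6 306. ] 0.68 [ 0.507 -0.312  0.06 ]
lid_
[... 555 characters left out ...]
[374.  304.2] 0.94 [ 0.469 -0.293  0.   ]
fixture [274.5 349.1] 0.76 [ 0.174 -0.316  0.   ]
tab_top [240.7 348.3] 0.64 [ 0.096 -0.306  0.058]
tab_top [348.  300.7] 0.56 [ 0.393 -0.282  0.058]
lid_hinge [359.3 183.5] 0.94 [0.585 0.085 0.06 ]
lid_hinge [392.3 298. ] 0.79 [ 0.505 -0.317  0.06 ]
lid_hinge [287.1 331.2] 0.77 [ 0.217 -0.305  0.06 ]
lid_edge [333.2 185.8] 0.7 [0.5   0.102 0.064]
lid_edge [360.6 298. ] 0.68 [ 0.426 -0.289  0.064]
lid_edge [255.4 344.9] 0.57 [ 0.133 -0.313  0.064]
part [351.1 152.3] 0.41 [0.629 0.255 0.03 ]
spare [352.1 155. ] 0.62 [0.64  0.269 0.   ]
driver [362.6 244.1] 0.84 [ 0.516 -0.105  0.01 ]
jar [332.9 158.8] 0.77 [0.567 0.275 0.   ]
wrist [0.103 0.571 0.373]
```

View pics/scene0.png

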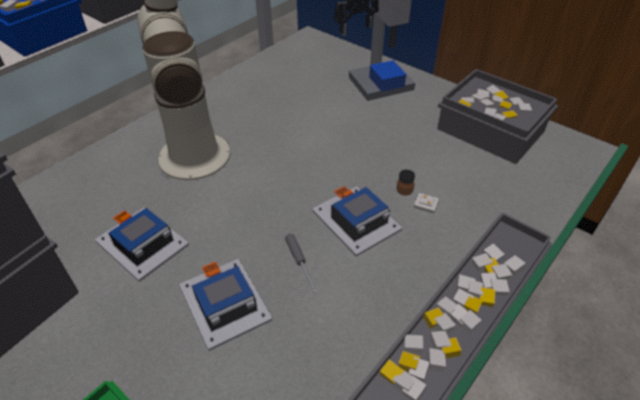

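View pics/side0.png

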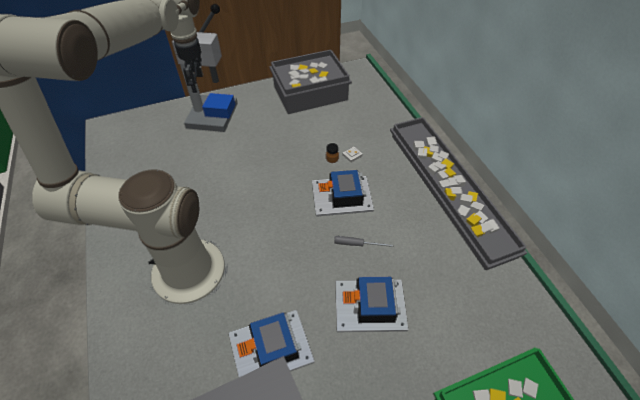

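View pics/wrist0.png

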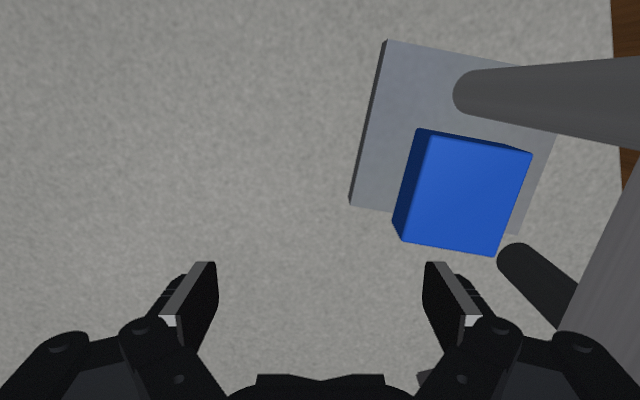

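Candidates in the scene image: (357,224) at y≈+0.10, (225,309) at y≈-0.30, and (144,246) at y≈-0.31. The robot's left is +y, so (357,224), the one beside the jar and spare, is the fixture meant. Next I'll confirm it in an enlarged crop with a fitted model drawn on top.

```bash
cat > fit.py <<'E'
from h import *
from scipy.optimize import least_squares
M={'tab_top':[-.076,0,.058],'lid_hinge':[.045,0,.06],'lid_edge':[-.045,0,.064],'fixture':[0,0,0]}
def w(p,P):
    c,s=np.cos(p[2]),np.sin(p[2]);P=np.atleast_2d(P).astype(float)
    return np.c_[p[0]+c*P[:,0]-s*P[:,1],p[1]+s*P[:,0]+c*P[:,1],P[:,2]]
def box(x0,x1,y0,y1,z): return [[x0,y0,z],[x1,y0,z],[x1,y1,z],[x0,y1,z]]
def overlay(d,p,n,k=5,hw=60):
    im=d['img'][:,:,::-1].copy()
    u0=proj(d,w(p,[0,0,.04]))[0]; x0=int(max(0,u0[0]-hw*1.2));y0=int(max(0,u0[1]-hw))
    im=im[y0:y0+2*hw,x0:x0+int(2.4*hw)];im=cv2.resize(im,None,fx=k,fy=k,interpolation=cv2.INTER_CUBIC)
    for b,c in [(box(-.045,.045,-.055,.055,.068),(0,255,255)),(box(-.095,.095,-.075,.075,.012),(0,255,0)),(box(-.09,-.058,-.018,.018,.058),(255,0,255))]:
        q=((proj(d,w(p,b))-[x0,y0]+.5)*k).astype(int);cv2.polylines(im,[q.reshape(-1,1,2)],True,c,1)
    cv2.imwrite('pics/'+n+'.png',im)
E
python3 - <<'E'
from fit import *
obs=[];ds={}
for n in ['scene','side']:
    ds[n]=d=cam(n)
    for t in M:
        for r in spot_point(t,n):
            q=atz(d,r['xy'],M[t][2])
            if q[1]>0 and q[0]<.62 and r['score']>.5: obs.append((d,t,r['xy']));print(n,t,q.round(3),r['score'])
f=lambda p:np.concatenate([proj(d,w(p,M[t]))[0]-xy for d,t,xy in obs])
r=least_squares(f,[.54,.1,-.2],loss='soft_l1');print(r.x,f(r.x).round(1))
for n in ds: overlay(ds[n],r.x,'ov_'+n)
E
```

```text
scene tab_top [0.47  0.116 0.058] 0.59
scene lid_hinge [0.588 0.077 0.06 ] 0.88
scene lid_edge [0.504 0.115 0.064] 0.61
scene fixture [0.545 0.102 0.   ] 0.65
side lid_hinge [0.578 0.087 0.06 ] 0.88
side lid_edge [0.494 0.107 0.064] 0.68
side fixture [0.538 0.113 0.   ] 0.73
[ 0.54087934  0.09858429 -0.29818424] [ 0.5 -1.3  0.7 -2.7 -2.8 -0.4 -1.9 -0.1  1.7 -0.2  0.6 -1.3  2.3  2.8]
```

View pics/ov_scene.png

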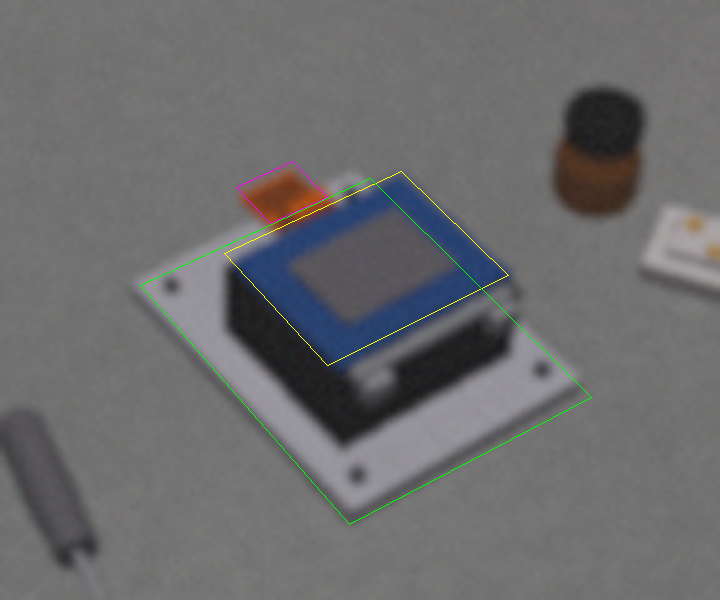

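View pics/ov_side.png

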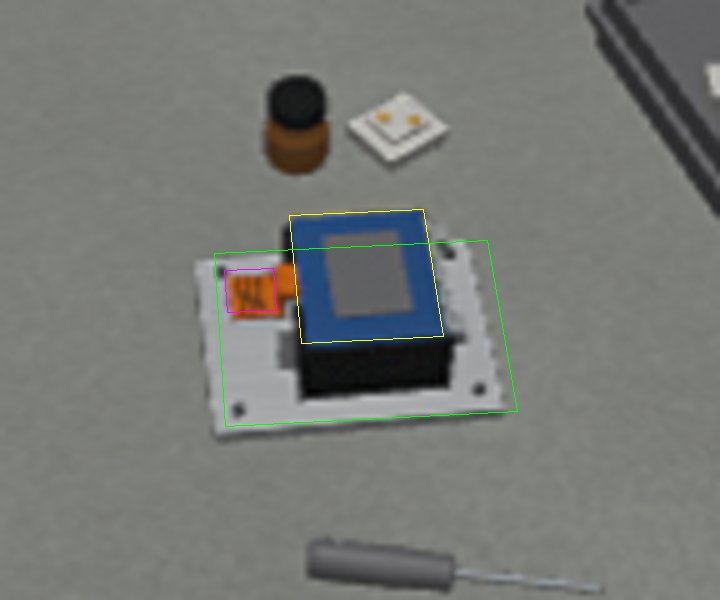

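The crop confirms the fixture: blue lid, orange tab towards the robot, jar and spare on its left. Next I'll work out a move to a wrist-camera viewpoint.

```bash
cat > mv.py <<'E'
from h import *
def delta(target,yaw,s=None):
    # tool x down, tool z along +-fixture y
    s=manip.sense();R0=R.from_quat(s['tcp_rot']);out=[]
    for sg in (1,-1):
        z=sg*np.array([-np.sin(yaw),np.cos(yaw),0]);x=np.array([0,0,-1.]);y=np.cross(z,x)
        R1=R.from_matrix(np.c_[x,y,z]);rv=(R0.inv()*R1).as_rotvec(degrees=True)/5
        t=R0.inv().apply(np.array(target)-s['tool_pos'])/.03
        out.append((t.round(3),rv.round(3)))
    return out
E
python3 - <<'E'
from mv import *
s=manip.sense();print(R.from_quat(s['tcp_rot']).as_matrix().round(3))
d=cam('wrist');print(d['mount'].round(3),d['fx'])
for x in delta([.44,.13,.26],-.29): print(x)
E
```

```text
[[-0.    -0.951  0.309]
 [-0.     0.309  0.951]
 [-1.     0.    -0.   ]]
[[ 0.001  0.306 -0.952 -0.123]
 [-0.001  0.952  0.306  0.078]
 [ 1.     0.001  0.001  0.   ]
 [ 0.     0.     0.     1.   ]] 353.3895559101733
(array([ -0.324, -12.613, -10.516]), array([-0.273, -0.   , -0.   ]))
(array([ -0.324, -12.613, -10.516]), array([ 3.5727e+01, -1.0000e-03,  1.0000e-03]))
```

Emit:
servo_tool(series=[{"tx":0,"ty":-2,"tz":-1.7,"rx":-0.27,"grip":0},{"ty":-4,"tz":-3.4,"rx":-0.27,"tx":-0.3,"grip":0},{"ty":-6,"tz":-5,"rx":-0.27,"tx":-0.3,"grip":0},{"ty":-8,"tz":-6.7,"rx":-0.27,"tx":-0.3,"grip":0},{"ty":-10,"tz":-8.4,"rx":-0.27,"tx":-0.3,"grip":0},{"ty":-11.5,"tz":-9.6,"rx":-0.27,"tx":-0.3,"grip":0},{"ty":-12.6,"tz":-10.5,"rx":-0.27,"tx":-0.3,"grip":0},{"ty":-12.6,"tz":-10.5,"rx":-0.27,"tx":-0.3,"grip":0},{"ty":-12.6,"tz":-10.5,"rx":-0.27,"tx":-0.3,"grip":0},{"ty":-12.6,"tz":-10.5,"rx":-0.27,"tx":-0.3,"grip":0}])

```text
schema error: expected keys grip, tx, ty, tz, rx, ry, rz
```

```bash
python3 - <<'E'
from fit import *
d=cam('wrist');save(d,'wrist1');obs=[]
for t in M:
    for r in spot_point(t,'wrist'):
        print(t,np.round(r['xy'],1),r['score'],atz(d,r['xy'],M[t][2]).round(3))
        obs.append((d,t,r['xy']))
p=least_squares(lambda p:np.concatenate([proj(d,w(p,M[t]))[0]-xy for d,t,xy in obs]),[.54,.1,-.29],loss='soft_l1').x
print(p)
im=d['img'][:,:,::-1].copy()
for b,c in [(box(-.045,.045,-.055,.055,.068),(0,255,255)),(box(-.095,.095,-.075,.075,.012),(0,255,0)),(box(-.09,-.058,-.018,.018,.058),(255,0,255))]:
    cv2.polylines(im,[proj(d,w(p,b)).round().astype(int).reshape(-1,1,2)],True,c,1)
cv2.imwrite('pics/wrist1o.png',im)
E
```

```text
Traceback (most recent call last):
ValueError: need at least one array to concatenate
```

All keys are required in every row, so I'll resend it complete.

Emit:
servo_tool(series=[{"grip":0,"tx":0,"ty":-1.5,"tz":-1.2,"rx":-0.27,"ry":0,"rz":0},{"grip":0,"tx":-0.3,"ty":-3,"tz":-2.5,"rx":-0.27,"ry":0,"rz":0},{"grip":0,"tx":-0.3,"ty":-4.5,"tz":-3.7,"rx":-0.27,"ry":0,"rz":0},{"grip":0,"tx":-0.3,"ty":-6,"tz":-5,"rx":-0.27,"ry":0,"rz":0},{"grip":0,"tx":-0.3,"ty":-7.5,"tz":-6.2,"rx":-0.27,"ry":0,"rz":0},{"grip":0,"tx":-0.3,"ty":-9,"tz":-7.5,"rx":-0.27,"ry":0,"rz":0},{"grip":0,"tx":-0.3,"ty":-10.5,"tz":-8.7,"rx":-0.27,"ry":0,"rz":0},{"grip":0,"tx":-0.3,"ty":-11.7,"tz":-9.7,"rx":-0.27,"ry":0,"rz":0},{"grip":0,"tx":-0.3,"ty":-12.6,"tz":-10.5,"rx":-0.27,"ry":0,"rz":0},{"grip":0,"tx":-0.3,"ty":-12.6,"tz":-10.5,"rx":-0.27,"ry":0,"rz":0},{"grip":0,"tx":-0.3,"ty":-12.6,"tz":-10.5,"rx":-0.27,"ry":0,"rz":0},{"grip":0,"tx":-0.3,"ty":-12.6,"tz":-10.5,"rx":-0.27,"ry":0,"rz":0}])

```text
t: 3.65
tool_pos: [0.4393, 0.1315, 0.2593]
tcp_rot: [-0.423, 0.567, 0.423, 0.567]
ft_force: [-0.4, 1.2, 0.2]
width: 0.0
```

```bash
cat > wl.py <<'E'
from fit import *
import sys
tag=sys.argv[1]
d=cam('wrist');save(d,tag);obs=[]
for t in M:
    for r in spot_point(t,'wrist'):
        print(t,np.round(r['xy'],1),r['score'],atz(d,r['xy'],M[t][2]).round(3))
        if r['score']>.4 and np.linalg.norm(atz(d,r['xy'],M[t][2])[:2]-w([.54,.1,-.29],M[t])[0,:2])<.05: obs.append((d,t,r['xy']))
f=lambda p:np.concatenate([proj(d,w(p,M[t]))[0]-xy for d,t,xy in obs])
p=least_squares(f,[.54,.1,-.29],loss='soft_l1').x
print(p,f(p).round(1))
im=d['img'][:,:,::-1].copy()
for b,c in [(box(-.045,.045,-.055,.055,.068),(0,255,255)),(box(-.095,.095,-.075,.075,.012),(0,255,0)),(box(-.09,-.058,-.018,.018,.058),(255,0,255))]:
    cv2.polylines(im,[proj(d,w(p,b)).round().astype(int).reshape(-1,1,2)],True,c,1)
cv2.imwrite('pics/%so.png'%tag,im)
E
python3 wl.py wrist1
```

```text
tab_top [312.9 203. ] 0.9 [0.469 0.115 0.058]
lid_edge [316.6 238.7] 0.87 [0.504 0.109 0.064]
fixture [314.9 245.7] 0.85 [0.54  0.095 0.   ]
[ 0.5424309   0.09506035 -0.27951672] [ 0.7  0.2 -2.7 -3.6  0.5  2. ]
```

View pics/wrist1o.png

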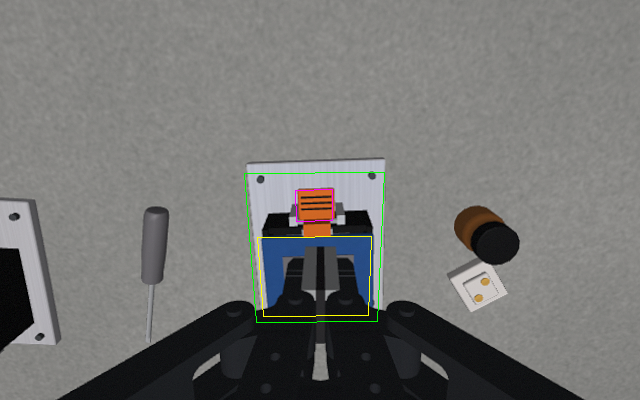

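The picture shows the tab at (315,205), with the magenta model outline matching it. The base's front edge, (247,163) to (384,158), suggests the yaw is slightly off, so I'll refine it.

```bash
python3 - <<'E'
from mv import *
d=cam('wrist')
for a,b,z in [((247,163),(384,158),.012),((263,238),(372,237),.068),((299,189),(333,187),.058),((263,214),(371,211),.06)]:
    A,B=atz(d,a,z),atz(d,b,z);v=B-A;print(A.round(4),B.round(4),np.linalg.norm(v).round(4),np.arctan2(-v[0],v[1]))
print(np.mean([atz(d,q,.058) for q in [(299,189),(333,187),(334,220),(300,221)]],0))
print(manip.sense()['tool_pos'])
yaw=-.31
T=np.array([.469,.116]);T-=.002*np.array([np.cos(yaw),np.sin(yaw)])
print(delta([*T,.058+.019+.010],yaw)[0])
E
```

```text
[0.4208 0.0553 0.012 ] [0.4574 0.1967 0.012 ] 0.1461 -0.25307491173700886
[0.4866 0.0593 0.068 ] [0.5158 0.1609 0.068 ] 0.1058 -0.2801524897403043
[0.4519 0.1064 0.058 ] [0.4593 0.1382 0.058 ] 0.0326 -0.22892913270107684
[0.4656 0.0654 0.06  ] [0.4926 0.1669 0.06  ] 0.1051 -0.2605689098026542
[0.47176255 0.11791764 0.058     ]
[0.4396532  0.13096274 0.25932809]
(array([ 5.744, -1.013, -0.198]), array([0.235, 0.   , 0.001]))
```

```bash
python3 - <<'E'
from mv import *
print(delta([.4675,.1175,.087],-.26)[0])
E
```

```text
(array([ 5.744, -1.017, -0.165]), array([-0.338,  0.   ,  0.001]))
```

Emit:
servo_tool(series=[{"grip":0,"tx":0.5,"ty":-1.02,"tz":-0.16,"rx":-0.34,"ry":0,"rz":0},{"grip":0,"tx":1.5,"ty":-1.02,"tz":-0.16,"rx":-0.34,"ry":0,"rz":0},{"grip":0,"tx":2.5,"ty":-1.02,"tz":-0.16,"rx":-0.34,"ry":0,"rz":0},{"grip":0,"tx":3.5,"ty":-1.02,"tz":-0.16,"rx":-0.34,"ry":0,"rz":0},{"grip":0,"tx":4.5,"ty":-1.02,"tz":-0.16,"rx":-0.34,"ry":0,"rz":0},{"grip":0,"tx":5.2,"ty":-1.02,"tz":-0.16,"rx":-0.34,"ry":0,"rz":0},{"grip":0,"tx":5.6,"ty":-1.02,"tz":-0.16,"rx":-0.34,"ry":0,"rz":0},{"grip":0,"tx":5.7,"ty":-1.02,"tz":-0.16,"rx":-0.34,"ry":0,"rz":0},{"grip":0,"tx":5.7,"ty":-1.02,"tz":-0.16,"rx":-0.34,"ry":0,"rz":0},{"grip":0,"tx":5.7,"ty":-1.02,"tz":-0.16,"rx":-0.34,"ry":0,"rz":0}])

```text
t: 5.2
tool_pos: [0.4685, 0.1173, 0.0892]
tcp_rot: [-0.431, 0.56, 0.43, 0.561]
ft_force: [0.3, 0.9, -0.1]
width: 0.004
```

```bash
python3 wl.py wrist2; python3 - <<'E'
from h import *
d=cam('side');im=d['img'][110:240,260:460,::-1];cv2.imwrite('pics/side2.png',cv2.resize(im,None,fx=4,fy=4,interpolation=2))
E
```

```text
tab_top [323.1 257.1] 0.85 [0.471 0.118 0.058]
[ 0.54404353  0.09650416 -0.28983337] [ 0. -0.]
```

View pics/wrist2o.png

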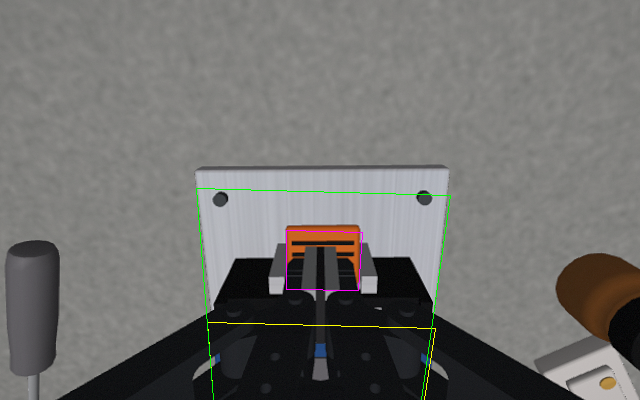

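View pics/side2.png

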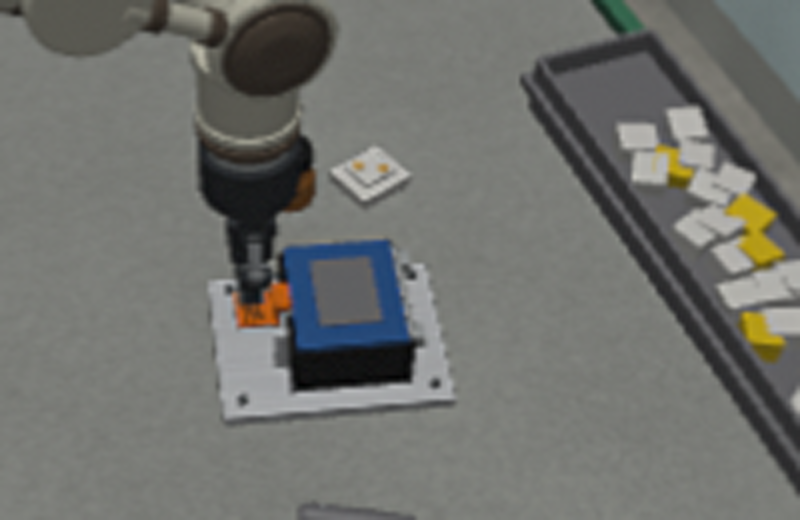

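Fingertips are over the tab at (320,255) and the base edges are now horizontal, so the yaw is about -0.26. Pressing.

Emit:
servo_tool(series=[{"grip":0,"tx":0.1,"ty":0.07,"tz":0,"rx":0,"ry":0,"rz":0},{"grip":0,"tx":0.2,"ty":0.07,"tz":0,"rx":0,"ry":0,"rz":0},{"grip":0,"tx":0.3,"ty":0.07,"tz":0,"rx":0,"ry":0,"rz":0},{"grip":0,"tx":0.4,"ty":0.07,"tz":0,"rx":0,"ry":0,"rz":0},{"grip":0,"tx":0.48,"ty":0.07,"tz":0,"rx":0,"ry":0,"rz":0},{"grip":0,"tx":0.54,"ty":0.07,"tz":0,"rx":0,"ry":0,"rz":0},{"grip":0,"tx":0.58,"ty":0.07,"tz":0,"rx":0,"ry":0,"rz":0},{"grip":0,"tx":0.62,"ty":0.07,"tz":0,"rx":0,"ry":0,"rz":0},{"grip":0,"tx":0.62,"ty":0.07,"tz":0,"rx":0,"ry":0,"rz":0},{"grip":0,"tx":0.62,"ty":0.07,"tz":0,"rx":0,"ry":0,"rz":0}])

```text
t: 6.75
tool_pos: [0.4639, 0.1183, 0.0697]
tcp_rot: [-0.43, 0.562, 0.432, 0.559]
ft_force: [-8.4, 1.0, 10.9]
width: -0.002
```

```bash
python3 - <<'E'
from h import *
print(manip.sense()['ft_force'])
d=cam('side');im=d['img'][110:240,260:460,::-1];cv2.imwrite('pics/side3.png',cv2.resize(im,None,fx=4,fy=4,interpolation=2))
E
```

```text
[-8.3872578   1.03556702 10.90826823]
```

View pics/side3.png

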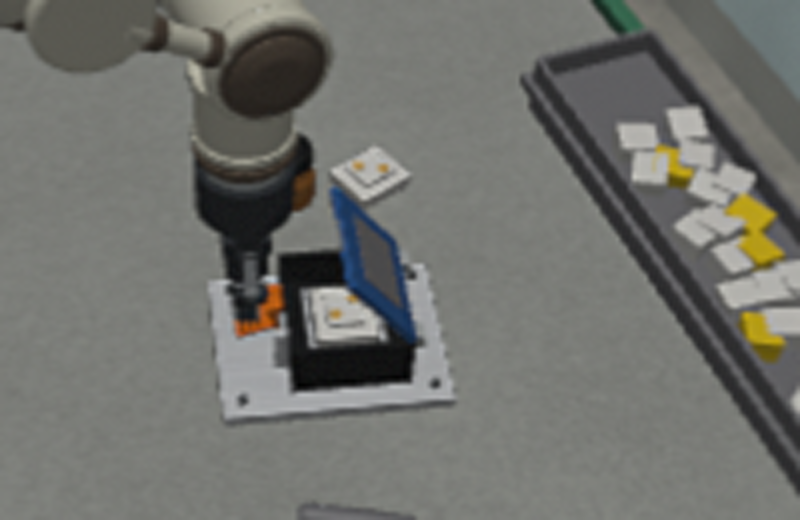

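The lid has sprung up, edge at about (340,195), and the part is still in place. Raising the fingers to release the tab.

Emit:
servo_tool(series=[{"grip":0,"tx":-0.3,"ty":0,"tz":0,"rx":0,"ry":0,"rz":0},{"grip":0,"tx":-0.7,"ty":0,"tz":0,"rx":0,"ry":0,"rz":0},{"grip":0,"tx":-1.2,"ty":0,"tz":0,"rx":0,"ry":0,"rz":0},{"grip":0,"tx":-1.8,"ty":0,"tz":0,"rx":0,"ry":0,"rz":0},{"grip":0,"tx":-2.2,"ty":0,"tz":0,"rx":0,"ry":0,"rz":0},{"grip":0,"tx":-2.2,"ty":0,"tz":0,"rx":0,"ry":0,"rz":0},{"grip":0,"tx":-2.2,"ty":0,"tz":0,"rx":0,"ry":0,"rz":0},{"grip":0,"tx":-2.2,"ty":0,"tz":0,"rx":0,"ry":0,"rz":0}])

```text
t: 7.8
tool_pos: [0.4652, 0.1178, 0.135]
tcp_rot: [-0.43, 0.561, 0.431, 0.56]
ft_force: [0.6, -0.1, 0.1]
width: -0.002
```

```bash
cat > lid.py <<'E'
from fit import *
import sys
p=[.5435,.0975,-.26]
im=[]
for n,(y,x) in [('side',(110,270)),('scene',(130,280))]:
    d=cam(n)
    im0=d['img'][:,:,::-1].copy()
    for r in spot_point('lid_edge',n)[:3]:
        best=min(np.arange(0,2.1,.01),key=lambda a:np.linalg.norm(proj(d,w(p,[.045-.09*np.cos(a)+.004*np.sin(a),0,.06+.09*np.sin(a)+.004*np.cos(a)]))[0]-r['xy']))
        e=np.linalg.norm(proj(d,w(p,[.045-.09*np.cos(best)+.004*np.sin(best),0,.06+.09*np.sin(best)+.004*np.cos(best)]))[0]-r['xy'])
        if e<15: print(n,r['xy'],r['score'],'angle',best,'err',e)
    im.append(cv2.resize(im0[y:y+130,x:x+130],None,fx=3,fy=3,interpolation=2))
cv2.imwrite('pics/%s.png'%sys.argv[1],np.hstack(im)); print(manip.sense()['ft_force'],manip.sense()['t'])
E
python3 lid.py lid4; python3 -c "
from mv import *
p=[.5435,.0975];c=np.array([np.cos(-.26),np.sin(-.26)])
for x,z in [(-.03,.115),(-.008-.011-.004,.115),(.0545,.125)]: print(x,z,delta([*(p+c*x),z+.019],-.26)[0])"
```

```text
side [345.1, 170.5] 0.79 angle 0.89 err 1.665898740646856
scene [364.3, 182.4] 0.7 angle 1.11 err 3.396322141492315
[1.09944649 0.27193117 0.10822501] 8.0
-0.03 0.115 (array([ 0.042, -1.687,  0.016]), array([-0.006, -0.002, -0.009]))
-0.023 0.115 (array([ 0.042, -1.921,  0.016]), array([-0.006, -0.002, -0.009]))
0.0545 0.125 (array([-0.293, -4.504,  0.017]), array([-0.006, -0.002, -0.009]))
```

View pics/lid4.png

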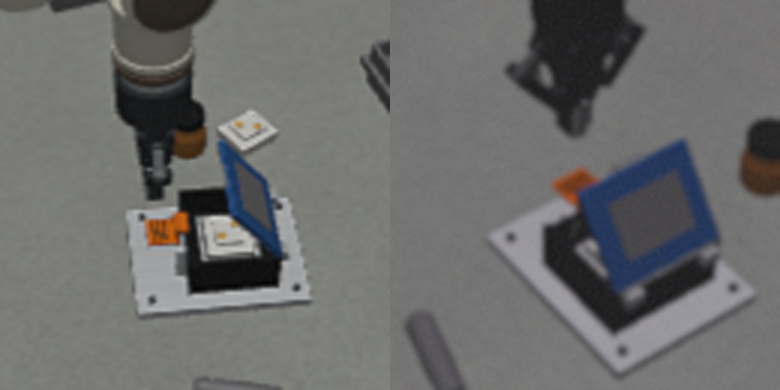

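The lid is ajar at about 0.95 rad and the tab is back up at (165,230). Now I'll push rearward.

Emit:
servo_tool(series=[{"grip":0,"tx":0.05,"ty":-0.7,"tz":0,"rx":0,"ry":0,"rz":0},{"grip":0,"tx":0.05,"ty":-1.3,"tz":0,"rx":0,"ry":0,"rz":0},{"grip":0,"tx":0.05,"ty":-1.7,"tz":0,"rx":0,"ry":0,"rz":0},{"grip":0,"tx":0.05,"ty":-1.95,"tz":0,"rx":0,"ry":0,"rz":0},{"grip":0,"tx":0,"ty":-2.2,"tz":0,"rx":0,"ry":0,"rz":0},{"grip":0,"tx":0,"ty":-2.45,"tz":0,"rx":0,"ry":0,"rz":0},{"grip":0,"tx":-0.1,"ty":-2.7,"tz":0,"rx":0,"ry":0,"rz":0},{"grip":0,"tx":-0.1,"ty":-2.95,"tz":0,"rx":0,"ry":0,"rz":0},{"grip":0,"tx":-0.2,"ty":-3.2,"tz":0,"rx":0,"ry":0,"rz":0},{"grip":0,"tx":-0.2,"ty":-3.45,"tz":0,"rx":0,"ry":0,"rz":0},{"grip":0,"tx":-0.2,"ty":-3.6,"tz":0,"rx":0,"ry":0,"rz":0},{"grip":0,"tx":-0.2,"ty":-3.6,"tz":0,"rx":0,"ry":0,"rz":0}])

```text
t: 9.5
tool_pos: [0.5703, 0.0898, 0.1416]
tcp_rot: [-0.431, 0.561, 0.431, 0.561]
ft_force: [1.3, 0.6, 0.7]
width: -0.003
```

```bash
python3 lid.py lid5
```

```text
side [359.7, 166.6] 0.57 angle 1.45 err 2.5125634355569457
scene [375.5, 190.5] 0.68 angle 1.55 err 2.8235486989463094
[-0.77411676  0.70740252 -0.10532407] 9.7
```

View pics/lid5.png

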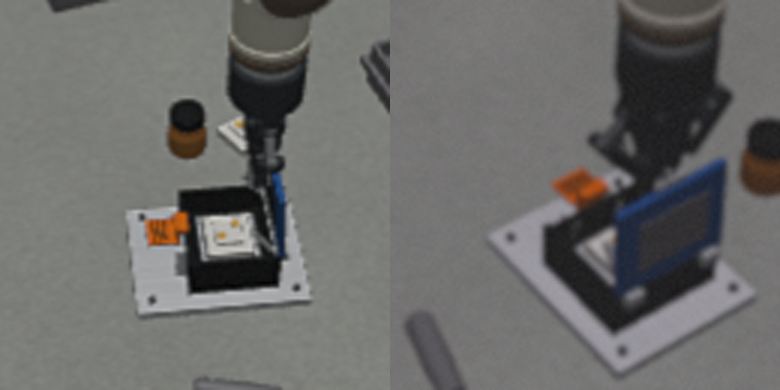

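The lid is near upright at about 1.5 rad with the finger in front of it. Continuing to the stop.

Emit:
servo_tool(series=[{"grip":0,"tx":0,"ty":-0.2,"tz":0,"rx":0,"ry":0,"rz":0},{"grip":0,"tx":0,"ty":-0.4,"tz":0,"rx":0,"ry":0,"rz":0},{"grip":0,"tx":0,"ty":-0.6,"tz":0,"rx":0,"ry":0,"rz":0},{"grip":0,"tx":0,"ty":-0.75,"tz":0,"rx":0,"ry":0,"rz":0},{"grip":0,"tx":0,"ty":-0.85,"tz":0,"rx":0,"ry":0,"rz":0},{"grip":0,"tx":0,"ty":-0.85,"tz":0,"rx":0,"ry":0,"rz":0},{"grip":0,"tx":0,"ty":-0.85,"tz":0,"rx":0,"ry":0,"rz":0}])

```text
t: 10.58
tool_pos: [0.5946, 0.0834, 0.1417]
tcp_rot: [-0.431, 0.561, 0.431, 0.561]
ft_force: [0.6, -0.4, 0.8]
width: -0.002
```

```bash
python3 lid.py lid6
```

```text
side [374.6, 165.3] 0.61 angle 2.0100000000000002 err 0.08258155323054941
scene [383.5, 201.5] 0.72 angle 1.9100000000000001 err 1.7285982081880706
[ 0.63500227  0.20046894 -0.10318396] 10.775
```

View pics/lid6.png

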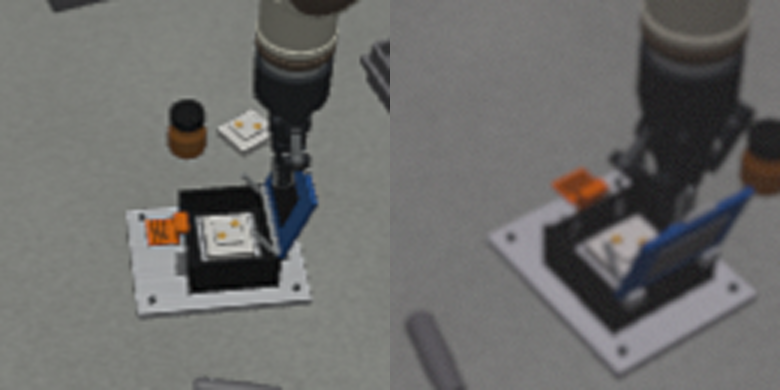

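The image estimates say 1.9 to 2.0 rad, but no stop force has shown yet. I'll push in small steps until it does.

Emit:
servo_tool(series=[{"grip":0,"tx":0,"ty":-0.08,"tz":0,"rx":0,"ry":0,"rz":0},{"grip":0,"tx":0,"ty":-0.15,"tz":0,"rx":0,"ry":0,"rz":0},{"grip":0,"tx":0,"ty":-0.15,"tz":0,"rx":0,"ry":0,"rz":0}])

```text
t: 11.15
tool_pos: [0.5982, 0.0825, 0.1416]
tcp_rot: [-0.43, 0.561, 0.432, 0.56]
ft_force: [-4.0, 0.8, 3.1]
width: -0.001
```

Emit:
servo_tool(series=[{"grip":0,"tx":0,"ty":-0.05,"tz":0,"rx":0,"ry":0,"rz":0},{"grip":0,"tx":0,"ty":-0.1,"tz":0,"rx":0,"ry":0,"rz":0},{"grip":0,"tx":0,"ty":-0.1,"tz":0,"rx":0,"ry":0,"rz":0}])

```text
t: 11.52
tool_pos: [0.5988, 0.0824, 0.1414]
tcp_rot: [-0.429, 0.563, 0.433, 0.558]
ft_force: [-14.0, 2.1, 9.4]
width: -0.003
```

The force jumped to 14 N with almost no motion, so the lid is at its stop. I'll back off forward and then up.

Emit:
servo_tool(series=[{"grip":0,"tx":0,"ty":0.3,"tz":0,"rx":0,"ry":0,"rz":0},{"grip":0,"tx":0,"ty":0.8,"tz":0,"rx":0,"ry":0,"rz":0},{"grip":0,"tx":-0.5,"ty":1.3,"tz":0,"rx":0,"ry":0,"rz":0},{"grip":0,"tx":-1.3,"ty":1.8,"tz":0,"rx":0,"ry":0,"rz":0},{"grip":0,"tx":-2.2,"ty":2.3,"tz":0,"rx":0,"ry":0,"rz":0},{"grip":0,"tx":-3.1,"ty":3,"tz":0,"rx":0,"ry":0,"rz":0},{"grip":0,"tx":-4,"ty":4,"tz":0,"rx":0,"ry":0,"rz":0},{"grip":0,"tx":-4,"ty":4,"tz":0,"rx":0,"ry":0,"rz":0},{"grip":0,"tx":-4,"ty":4,"tz":0,"rx":0,"ry":0,"rz":0},{"grip":0,"tx":-4,"ty":4,"tz":0,"rx":0,"ry":0,"rz":0}])

```text
t: 12.78
tool_pos: [0.486, 0.1121, 0.2605]
tcp_rot: [-0.43, 0.561, 0.431, 0.56]
ft_force: [-0.2, 0.2, -0.0]
width: 0.001
```

```bash
python3 lid.py lid7
```

```text
side [371.6, 165.0] 0.82 angle 1.8900000000000001 err 0.539830498634922
scene [384.9, 200.1] 0.76 angle 1.9100000000000001 err 3.6788503095575504
[-0.55666655 -0.6355504  -0.27143366] 12.975
```

View pics/lid7.png

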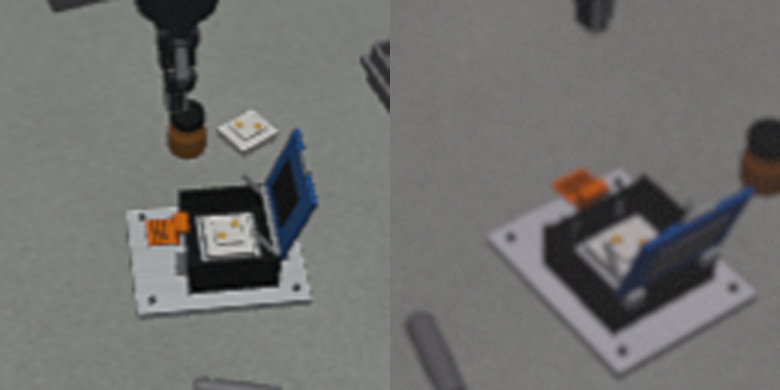

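The lid stays at about 1.9 rad, the tab at (165,230) is up, and the part, jar and spare are undisturbed. The arm is clear.

```bash
python3 -c "
from workcell import manip
print(manip.finish_job())"
```

```text
the job is handed in; nothing more can be done
None
```

I pressed the orange tab on the leftmost fixture (y ≈ +0.10), the blue lid sprang up, and I let the tab go. I then pushed the lid rearward to its open stop, moved clear, and handed the job in at about 13 s. No verdict was reported.

- **Lid ajar:** after the tab was released, the two cameras read 0.89 and 1.11 rad. They disagree somewhat, but both are inside the required range.
- **Lid at the stop:** the push force rose to about 14 N in x (17 N in total) with almost no further motion. With the arm clear, the two cameras read 1.89 and 1.91 rad.
- **Rest of the scene:** the tab is back up, the wrist force is near zero, and the part, jar, spare and driver look unmoved. I judged those last four by eye from the pictures and did not measure them.
- **Failed call:** my first move call was refused because rows were missing keys. Nothing moved, and I resent it complete.

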